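# Take down the returned charger's parts into their fitted trays

### The arm

A 6-joint arm with a two-finger parallel gripper is mounted at the origin on the work surface. World frame = base frame: x ahead of the robot, y to its left, z up, the work surface at z = 0. Lengths are in mm, angles in rad, forces in N, time in s.
With the tool pointing down it reaches from about 375 to 825 mm from the base axis. Payload 5.5 kg.
Tool frame: the origin (TCP) lies between the finger pads; the fingertips stand 11 mm ahead of it and the grasp point (between the pads) lies 8 mm behind it; z points along the fingers, y is the direction in which the jaws open and shut (so a half turn about z gives the same grasp; the last joint's range is limited). The gripper opens to 85 mm and grips with 20 to 120 N. Pads are 22 mm wide; open, the fingers measure 114 mm over their backs; the gripper's body (76 mm by 85 mm) begins 54 mm behind the grasp point. The pads swing forward as they close: fully open they stand 13 mm farther back than shut.
Start: joints at [-1.131, 0.314, -0.047, 1.21, 0, 1.571], TCP at [255.451, -542.899, 242.299] pointing down, gripper open.
Joint ranges: [-2.67, 2.67], [-0.69, 1.73], [-1.03, 1.25], [-2.08, 2.16], [-1.42, 1.45], [-3.14, 3.14]. Speed limits (rad/s): [2.39, 2.39, 3.01, 3.14, 3.14, 3.14].

### API

Orientations are given as a rotation vector (axis times angle).
In Python, from bench import get_state, capture, job_done gives the robot as it stands.
- The arm moves only by the tool move_arm, never from a script. Its arguments are lists of equal length, an entry for each row: "delta_pos": the shift along the tool's x, y, z in cm, a list of three; "turn": the turn, a rotation vector about the tool's x, y, z in degrees, a list of three; "claw": the finger opening in cm, from 0 to 8.54. In form: {"delta_pos": [[tx, ty, tz], ...], "turn": [[rx, ry, rz], ...], "claw": [claw, ...]}. A call has 1 to 10 rows; each row is the pose to reach, as a shift and turn from the pose commanded when the call began, along the tool's axes at that moment; what a row does not reach only later rows make up. A row lasts 1/10 s, in which the tool goes at most 50 mm and 8.59 degrees, less where a joint would pass 70% of its speed; a pose out of reach is approached as far as the arm can. A call with a gripper value outside its range is refused whole. The fingers move at their own pace and stop on an object; the grip force is fixed at half the most. Time passes only in rows, so rows that repeat a pose let the fingers close. It gives the time, the measured TCP pose, the force and the opening at its end, in the units of the state.
- get_state(): the state, without advancing time (a new reading comes with each control period).
- capture(name): name is "scene" or "top" or "wrist"; returns a dict with "frame" (384x512x3 uint8, red, green, blue), "K" (3x3 intrinsics, pixels), "rvec" (rotation vector, rad) and "tvec" (3), from world to camera coordinates, as OpenCV has them; the wrist camera has in their place "hand_eye" (4x4, takes a point from camera to tool coordinates, whose origin is the TCP and whose axes are the flange's). Camera axes: x right, y down, z forward; pixel columns grow to the right and rows downward; lengths in mm; the calibration is good to about 2 mm. A picture is of the moment at which its call begins: read the wrist's pose just before it. There is no depth.
- job_done(): hands the job in, once; it reports no verdict.
The state is a dict: "clock": time; "joint_positions": joint angles; "qvel": joint speeds; "joint_efforts": joint torques, N m; "ee_pos": TCP position; "ee_rot": TCP orientation; "ft_force": force on the tool from outside, world axes, zero at the start; "moment": the same for the moment, N m; "grip_width": finger opening in mm.
Only numpy, scipy, OpenCV 4.12 (cv2) and the standard library are available. Lean on these libraries where they do the work, as an engineer would, in place of code of your own. Each camera call takes 0.05 s, during which the arm holds its last target.

### The job

The parts of a returned charger stand piled on their finned heat sink. Take the pile apart from the top down, never moving a piece that still carries another, and set each part upright and gently, flat inside the rim of the tray of its own shape: the terminal block in the small oblong tray, the square relay in the square tray, the round choke in the round tray and last the heat sink in the long tray. Do not drop anything or tip it over, and leave the screwdriver and the blue bin where they are.

Things in the scene. Friction and masses are not known exactly. Their poses are not given: they have to be found in the camera images.
- heat_sink: Finned aluminium heat sink, lowest of the pile, on the table: 160 (x) by 56 (y) by 22 mm high, flat plate on top, fins along x below it; its long sides can be gripped over the full height. 0.25 to 0.49 kg. Origin at the centre of its underside, x along its length, z up. Relay and choke stand on it, 42 mm either side of its middle along x, either one at either end.
- relay: Black square relay, 50 by 50 mm, 28 mm high, with four small steel screw heads on top; about 0.12 kg. Origin at the centre of its underside, x and y parallel to its sides, z up. Starts on the heat sink, its sides within 0.15 rad of the heat sink's, with or without the terminal block on its top.
- choke: Round copper-wound choke, a flat-topped disc 52 mm in diameter and 28 mm high; about 0.2 kg. Origin at the centre of its underside, z up. Starts on the heat sink, with or without the terminal block on its top.
- terminal_block: White terminal block with four screws in a row, 44 mm (x) by 20 mm (y) by 24 mm high; about 0.05 kg. Origin at the centre of its underside, x along its length, z up. Starts on top of the relay or of the choke, turned any way.
- long_tray: Long grey tray with a black rim, 180 by 76 mm inside the rim (10 mm room on each side of the heat sink). Fixed to the table. Floor 4 mm above the table, rim 3 mm wide and 7 mm high above the table. Origin at the centre of its underside, on the table top; z up; x along its length.
- square_tray: Square grey tray with a black rim, 70 by 70 mm inside the rim (10 mm room on each side of the relay). Fixed to the table. Floor 4 mm above the table, rim 3 mm wide and 7 mm high above the table. Origin at the centre of its underside, on the table top; z up; x and y parallel to its sides.
- round_tray: Round grey tray with a black rim, 72 mm in diameter inside the rim (10 mm room all round the choke). Fixed to the table. Floor 4 mm above the table, rim 3 mm wide and 7 mm high above the table. Origin at the centre of its underside, on the table top; z up; any yaw will do.
- oblong_tray: Small oblong grey tray with a black rim, 64 mm (x) by 40 mm (y) inside the rim (10 mm room on each side of the terminal block). Fixed to the table. Floor 4 mm above the table, rim 3 mm wide and 7 mm high above the table. Origin at the centre of its underside, on the table top; z up; x along its length.
- screwdriver: Screwdriver with a black handle, 200 mm long, 26 mm thick at the handle, lying loose beyond the trays, to be left alone.
- pick_bin: Open blue bin, 90 by 110 mm, 50 mm high, loose, to be left alone. Origin at the centre of its underside.
Things that resemble listed ones, but are neither listed nor needed, are in the scene too. Of the things like the heat_sink, leave any that is red or yellow; of the rest the larger one is meant.

How it is judged (in metres and radians):
At the end, for the whole second after the job is handed in: Heat sink, relay, choke and terminal block each lie flat on the floor of the long, square, round and oblong tray in turn, inside the rim (centre within 14 mm of the tray's, underside within 2 mm of the tray's floor, tilt under 0.06 rad), at rest (horizontal distance between heat_sink and long_tray below 0.014 m and z of heat_sink in the frame of long_tray between 0.002 and 0.0058 m and angle between each of heat_sink, relay, choke, terminal_block's own z axis and vertical below 0.06 rad and linear speed of each of heat_sink, relay, choke, terminal_block below 0.02 m/s and angular speed of each of heat_sink, relay, choke, terminal_block below 0.2 rad/s and horizontal distance between relay and square_tray below 0.014 m and z of relay in the frame of square_tray between 0.002 and 0.0058 m and horizontal distance between choke and round_tray below 0.014 m and z of choke in the frame of round_tray between 0.002 and 0.0058 m and horizontal distance between terminal_block and oblong_tray below 0.014 m and z of terminal_block in the frame of oblong_tray between 0.002 and 0.0058 m); the robot touches nothing.
It fails at once if a piece is moved off (more than 30 mm) with another piece still standing on it ((distance of heat_sink from where it was at the start of the episode above 0.03 m and z of relay in the frame of heat_sink between 0.016 and 0.027 m and horizontal distance between relay and heat_sink below 0.07 m) or (distance of heat_sink from where it was at the start of the episode above 0.03 m and z of choke in the frame of heat_sink between 0.016 and 0.027 m and horizontal distance between choke and heat_sink below 0.07 m) or (distance of relay from where it was at the start of the episode above 0.03 m and z of terminal_block in the frame of relay between 0.022 and 0.033 m and horizontal distance between terminal_block and relay below 0.03 m) or (distance of choke from where it was at the start of the episode above 0.03 m and z of terminal_block in the frame of choke between 0.022 and 0.033 m and horizontal distance between terminal_block and choke below 0.03 m)).
It fails at once if a piece is tipped over (by more than 45 degrees) (angle between any of heat_sink, relay, choke, terminal_block's own z axis and vertical above 0.8 rad).
It fails at once if a piece is let fall (moving over 0.6 m/s with the fingers off it, a drop of about 2 cm) ((contact force between heat_sink and the fingers below 0.01 N and linear speed of heat_sink above 0.6 m/s) or (contact force between relay and the fingers below 0.01 N and linear speed of relay above 0.6 m/s) or (contact force between choke and the fingers below 0.01 N and linear speed of choke above 0.6 m/s) or (contact force between terminal_block and the fingers below 0.01 N and linear speed of terminal_block above 0.6 m/s)).
It fails at once if the screwdriver or the blue bin is shifted (more than 20 mm) (distance of any of screwdriver, pick_bin from where it was at the start of the episode above 0.02 m).
It also fails if it takes over 120 s, if anything falls off the work surface, if the arm or the gripper's body presses on something with over 40 N, if the wrist force passes 120 N, or if a joint passes its speed limit or range.

## Working session

There is one attempt and no reset: what is moved stays moved. The work goes in short steps, Python scripts to look and compute and a tool call to move; the robot and the scene stay as the last step left them, time stands still between calls to the robot, and variables do not carry over. Pictures are saved under pics/ and viewed, and the job is handed in when it is done.

Besides the shell and the picture viewer there is one more tool, called after "Call:" by a JSON object that holds its "api" and its "payload". move_arm: Moves the arm, as the interface text tells. Its arguments: {"type":"object","properties":{"delta_pos":{"type":"array"},"turn":{"type":"array"},"claw":{"type":"array"}},"required":["delta_pos","turn","claw"]}

```bash
mkdir -p pics; ls
python3 - <<'E'
from bench import get_state,capture
import cv2
s=get_state();print(s)
for n in("scene","top"):
    c=capture(n);cv2.imwrite(f"pics/{n}0.png",c["frame"][:,:,::-1]);print(n,c["K"],c["rvec"],c["tvec"])
E
```

```text
pics
{'clock': 0.0, 'joint_positions': array([-1.13100369e+00,  3.14226625e-01, -4.80990551e-02,  1.21019235e+00,
       -4.63917612e-05,  1.57080860e+00]), 'qvel': array([ 6.66821400e-04,  2.02044456e-03, -3.00546810e-05, -1.13616473e-03,
        3.72234981e-04,  7.33161405e-04]), 'joint_efforts': array([ 1.20550376e-03, -5.39590394e+01,  3.39752090e+01,  1.91053539e-02,
        2.36301048e-04,  7.26072216e-06]), 'ee_pos': array([ 255.19582324, -542.39629045,  241.42542954]), 'ee_rot': array([-3.06431754e+00, -6.84887643e-01,  6.60698475e-04]), 'ft_force': array([ 0.17755193, -0.28625911,  0.17244717]), 'moment': array([ 0.0299232 , -0.00663983,  0.03380088]), 'grip_width': 85.39816142536404}
scene [[450.7362077    0.         252.31240299]
 [  0.         450.7362077  192.06861044]
 [  0.           0.           1.        ]] [ 0.73932127  2.69945339 -0.95121753] [ 444.73759654 -238.73683898 1485.46147706]
top [[370.94174685   0.         252.38149933]
 [  0.         370.94174685 190.80210829]
 [  0.           0.           1.        ]] [ 2.12817956 -2.09551146  0.20325358] [ 47.57397872 575.91515682 919.3598404 ]
```

View pics/scene0.png

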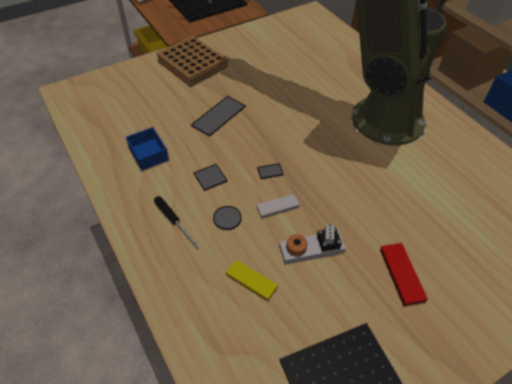

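View pics/top0.png

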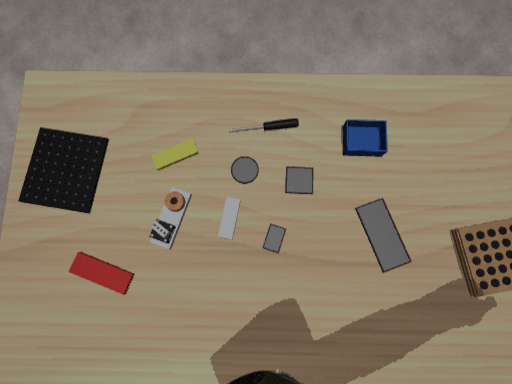

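```bash
cat > h.py <<'E'
import numpy as np, cv2
from bench import get_state,capture
def cam(n):
    s=get_state();c=capture(n);K=c["K"]
    if n=="wrist":
        T=np.eye(4);T[:3,:3]=cv2.Rodrigues(np.array(s["ee_rot"]))[0];T[:3,3]=s["ee_pos"]
        T=T@np.array(c["hand_eye"])
        R=T[:3,:3].T;t=-R@T[:3,3]
    else:
        R=cv2.Rodrigues(np.array(c["rvec"]))[0];t=np.array(c["tvec"]).ravel()
    return c["frame"],K,R,t
def plane(K,R,t,uv,z):
    uv=np.atleast_2d(np.array(uv,float))
    d=np.c_[uv,np.ones(len(uv))]@np.linalg.inv(K).T@R
    C=-R.T@t
    return C+d*((z-C[2])/d[:,2])[:,None]
def proj(K,R,t,P):
    p=(np.atleast_2d(P)@R.T+t)@K.T
    return p[:,:2]/p[:,2:]
E
python3 - <<'E'
from h import *
np.set_printoptions(suppress=True,precision=1)
f,K,R,t=cam("top")
print("C",-R.T@t, proj(K,R,t,[[0,0,0],[255,-543,242],[255,-543,0]]))
for n,uv,z in [("bar",(170,218),22),("choke",(175,201),50),("relay",(163,232),50),("tb",(162,231),74),("long",(383,235),7),("sq",(300,180),7),("round",(245,170),7),("obl",(274,238),7),("decoy",(229,218),22),("bin",(365,138),50),("driver",(280,125),13)]:
    print(n,plane(K,R,t,uv,z))
f2,K2,R2,t2=cam("scene");print("C2",-R2.T@t2,proj(K2,R2,t2,[[0,0,0],[255,-543,242]]))
cv2.imwrite("pics/topz.png",cv2.resize(f[140:270,130:430],None,fx=2.6,fy=2.6,interpolation=2)[:,:,::-1])
cv2.imwrite("pics/scz.png",cv2.resize(f2[180:280,200:360],None,fx=5,fy=5,interpolation=2)[:,:,::-1])
w=cam("wrist")[0];cv2.imwrite("pics/w0.png",w[:,:,::-1])
E
```

```text
C [ 380.4   46.4 1016. ] [[271.6 423.2]
 [554.7 336.5]
 [481.1 319.2]]
bar [[504.3 278.   22. ]]
choke [[546.2 260.9  50. ]]
relay [[463.9 287.5  50. ]]
tb [[464.3 284.2  74. ]]
long [[ 468.8 -298.1    7. ]]
sq [[618.2 -75.3   7. ]]
round [[644.8  78.7   7. ]]
obl [[456.1  -3.6   7. ]]
decoy [[506.7 118.7  22. ]]
bin [[ 728.4 -248.6   50. ]]
driver [[777.6 -19.   13. ]]
C2 [ 963.1  729.3 1000.9] [[387.3 119.6]
 [237.3  -4. ]]
```

View pics/topz.png

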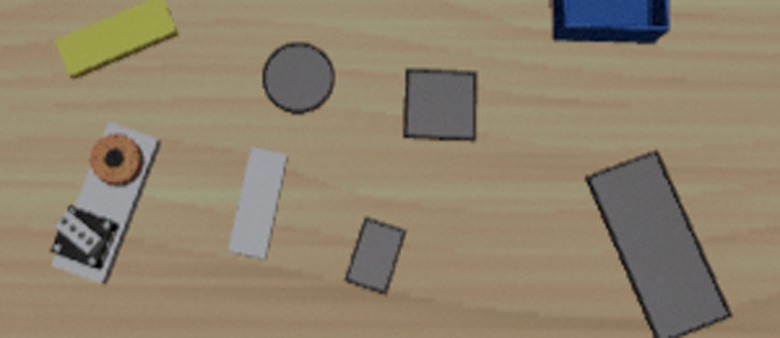

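View pics/scz.png

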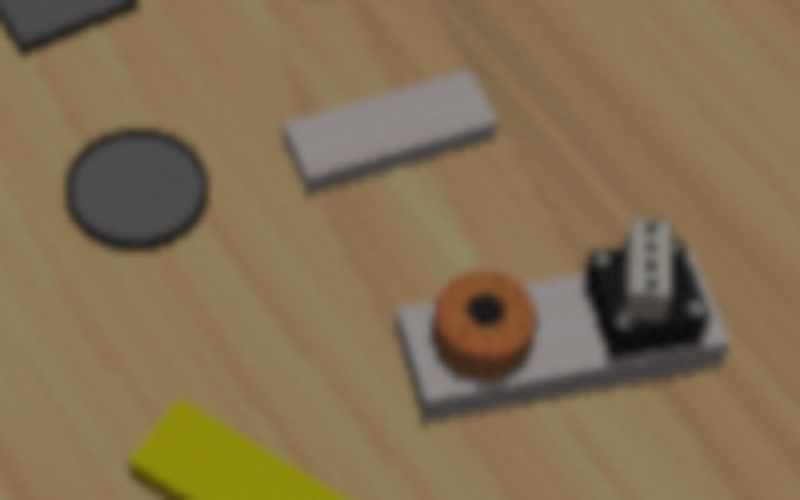

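View pics/w0.png

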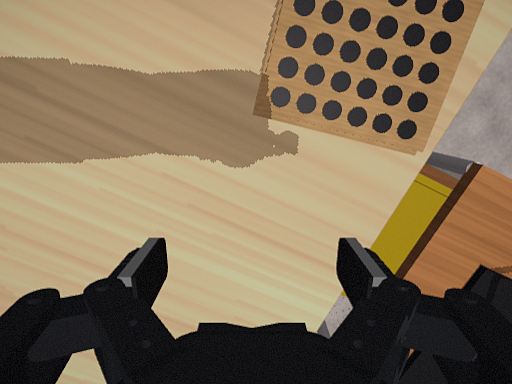

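```bash
cat > trays.py <<'E'
from h import *
np.set_printoptions(suppress=True,precision=2)
f,K,R,t=cam("top")
hsv=cv2.cvtColor(f,cv2.COLOR_RGB2HSV)
g=f.astype(int)
m=((hsv[...,1]<50)&(hsv[...,2]<135)).astype(np.uint8)*255
m[:100]=0
m=cv2.morphologyEx(m,cv2.MORPH_CLOSE,np.ones((3,3)))
for c in cv2.findContours(m,cv2.RETR_EXTERNAL,cv2.CHAIN_APPROX_NONE)[0]:
    a=cv2.contourArea(c)
    if not 300<a<6000: continue
    P=plane(K,R,t,c[:,0].astype(float),6)[:,:2].astype(np.float32)
    print(c[:,0].mean(0),a,cv2.minAreaRect(P),cv2.minEnclosingCircle(P))
E
python3 trays.py
```

```text
[273.91 238.07] 374.0 ((456.03387451171875, -3.268035888671875), (43.949546813964844, 67.61285400390625), 72.36054992675781) ((456.4722595214844, -3.5316948890686035), 39.1180419921875)
[382.64 234.96] 1941.0 ((471.1864013671875, -297.2447204589844), (183.39364624023438, 81.55499267578125), 21.433393478393555) ((471.26531982421875, -297.45489501953125), 98.64383697509766)
[174.07 219.82] 498.5 ((509.04278564453125, 283.1204528808594), (68.80047607421875, 157.1409454345703), 71.39318084716797) ((504.22772216796875, 269.06854248046875), 79.9977035522461)
[298.74 180.  ] 649.0 ((618.6588745117188, -72.87115478515625), (72.97795104980469, 74.51692199707031), 89.89337921142578) ((618.6671142578125, -71.00767517089844), 50.463809967041016)
[244.08 169.54] 521.0 ((646.7396240234375, 81.64289855957031), (72.59932708740234, 73.2310791015625), 0.8049755692481995) ((646.2540283203125, 81.58806610107422), 38.422386169433594)
[ 63.65 170.11] 5133.5 ((640.6304321289062, 590.772216796875), (202.4838104248047, 218.35472106933594), 81.45410919189453) ((640.669677734375, 591.43603515625), 146.5972137451172)
[  5.75 159.48] 1212.0 ((654.3189697265625, 744.293212890625), (399.1187438964844, 58.48357009887695), 8.68971061706543) ((649.9686279296875, 772.7574462890625), 199.55992126464844)
```

```bash
cat >> h.py <<'E'
from scipy.spatial.transform import Rotation as Ro
def go(pos,jaw=None):
    """jaw: world angle deg of the tool y axis (mod 180), pointing down. prints delta cm, turn deg"""
    s=get_state();R=cv2.Rodrigues(np.array(s["ee_rot"]))[0];p=np.array(s["ee_pos"])
    d=R.T@(np.array(pos,float)-p)/10
    out=[]
    if jaw is not None:
        for j in (jaw,jaw+180):
            a=np.radians(j);y=np.array([np.cos(a),np.sin(a),0]);z=np.array([0,0,-1.]);x=np.cross(y,z)
            r=Ro.from_matrix(R.T@np.c_[x,y,z]).as_rotvec(degrees=True);out.append(r)
    print("at",p.round(1),"yaxis deg",np.degrees(np.arctan2(R[1,1],R[0,1])).round(1),"q",s["joint_positions"].round(2),"w",round(s["grip_width"],1),"F",s["ft_force"].round(1),"t",s["clock"])
    print("delta cm",d.round(2),"turns",*[o.round(2) for o in out])
E
python3 - <<'E'
from h import *
c=capture("wrist");print(np.array(c["hand_eye"]).round(2),c["K"])
s=get_state();print(cv2.Rodrigues(s["ee_rot"])[0].round(3))
go([500,-100,300],0)
E
```

```text
[[   0.     -0.96   -0.28   69.49]
 [   1.     -0.      0.     -1.06]
 [  -0.     -0.28    0.96 -131.16]
 [   0.      0.      0.      1.  ]] [[286.62844204   0.         251.65627225]
 [  0.         286.62844204 190.91010785]
 [  0.           0.           1.        ]]
[[ 0.905  0.426 -0.   ]
 [ 0.426 -0.905  0.   ]
 [-0.    -0.    -1.   ]]
at [ 255.4 -542.8  242.1] yaxis deg -64.8 q [-1.13  0.31 -0.05  1.21 -0.    1.57] w 85.5 F [0.3 0.6 0.1] t 0.35
delta cm [ 40.99 -29.65  -5.78] turns [-2.00e-02 -1.00e-02 -6.48e+01] [-1.000e-02  2.000e-02  1.152e+02]
```

Run:
```python
from h import *
go([480,-150,260],-18)
```

```text
at [ 255.4 -542.8  242.1] yaxis deg -64.8 q [-1.13  0.31 -0.05  1.21 -0.    1.57] w 85.5 F [0.3 0.6 0.1] t 0.35
delta cm [ 37.05 -25.98  -1.78] turns [-2.00e-02 -1.00e-02 -4.68e+01] [-1.000e-02  3.000e-02  1.332e+02]
```

Call:
{"api": "move_arm", "payload": {"delta_pos": [[37,-26,-1.8],[37,-26,-1.8],[37,-26,-1.8],[37,-26,-1.8],[37,-26,-1.8],[37,-26,-1.8],[37,-26,-1.8],[37,-26,-1.8],[37,-26,-1.8],[37,-26,-1.8]], "turn": [[0,0,-47],[0,0,-47],[0,0,-47],[0,0,-47],[0,0,-47],[0,0,-47],[0,0,-47],[0,0,-47],[0,0,-47],[0,0,-47]], "claw": [8.54,8.54,8.54,8.54,8.54,8.54,8.54,8.54,8.54,8.54]}}

```text
clock: 1.35
ee_pos: [481.9, -145.6, 260.7]
ee_rot: [-2.532, -1.86, -0.004]
ft_force: [-0.1, -0.4, 0.4]
grip_width: 85.5
```

Run:
```python
from h import *
go([483,314,260],30)
```

```text
at [ 481.9 -145.6  260.7] yaxis deg -17.4 q [-0.29  0.12 -0.24  1.2   0.    1.58] w 85.5 F [-0.1 -0.4  0.4] t 1.35
delta cm [ 43.89 -13.64   0.14] turns [  0.12  -0.08 -47.4 ] [-9.000e-02 -1.400e-01  1.326e+02]
```

Call:
{"api": "move_arm", "payload": {"delta_pos": [[44,-13.6,0],[44,-13.6,0],[44,-13.6,0],[44,-13.6,0],[44,-13.6,0],[44,-13.6,0],[44,-13.6,0],[44,-13.6,0],[44,-13.6,0],[44,-13.6,0]], "turn": [[0,0,-47.5],[0,0,-47.5],[0,0,-47.5],[0,0,-47.5],[0,0,-47.5],[0,0,-47.5],[0,0,-47.5],[0,0,-47.5],[0,0,-47.5],[0,0,-47.5]], "claw": [8.54,8.54,8.54,8.54,8.54,8.54,8.54,8.54,8.54,8.54]}}

```text
clock: 2.35
ee_pos: [484.5, 314.3, 259.8]
ee_rot: [-1.572, -2.719, -0.002]
ft_force: [-0.4, -0.3, 0.8]
grip_width: 85.6
```

Call:
{"api": "move_arm", "payload": {"delta_pos": [[0,0,0],[0,0,0],[0,0,0]], "turn": [[0,0,0],[0,0,0],[0,0,0]], "claw": [8.54,8.54,8.54]}}

```text
clock: 2.65
ee_pos: [484.8, 308.6, 260.4]
ee_rot: [1.581, 2.715, -0.001]
ft_force: [-0.0, 0.1, 0.5]
grip_width: 85.5
```

Run:
```python
from h import *
go([483,314,260],30)
f,K,R,t=cam("wrist");cv2.imwrite("pics/w1.png",f[:,:,::-1]);np.savez("w1.npz",f=f,K=K,R=R,t=t)
```

```text
at [484.8 308.6 260.4] yaxis deg 29.6 q [ 0.57  0.26 -0.08  1.23 -0.    1.62] w 85.5 F [-0.   0.1  0.5] t 2.65
delta cm [0.56 0.11 0.04] turns [-0.02  0.03 -0.41] [4.0000e-02 4.0000e-02 1.7959e+02]
```

View pics/w1.png

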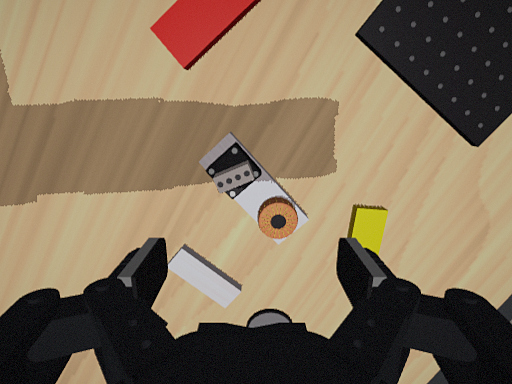

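Run:
```python
from h import *
d=np.load("w1.npz");f=d["f"]
cv2.imwrite("pics/w1z.png",cv2.resize(f[120:250,185:325],None,fx=4.5,fy=4.5,interpolation=2)[:,:,::-1])
```

```text
(no output)
```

View pics/w1z.png

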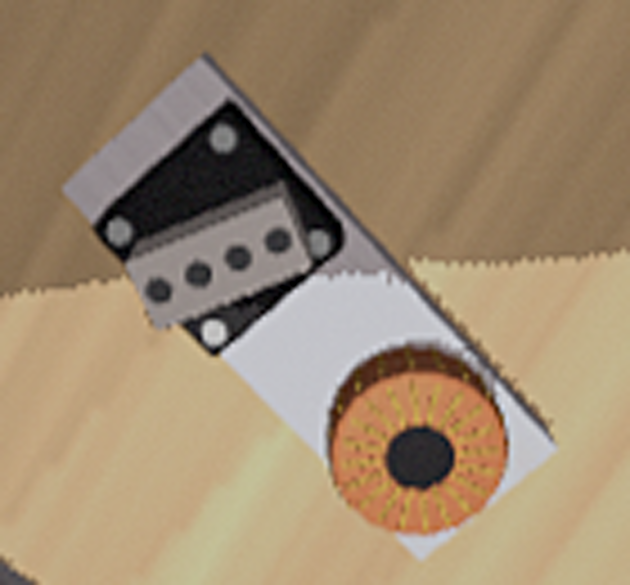

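Run:
```python
from h import *
np.set_printoptions(suppress=True,precision=1)
d=np.load("w1.npz");K,R,t=d["K"],d["R"],d["t"]
P=lambda pts,z: plane(K,R,t,np.array(pts)/4.5+[185-.4,120-.4],z)
tb=P([(159,290),(199,274),(238,257),(278,239)],74);print("tb",tb.mean(0),tb[3]-tb[0],np.degrees(np.arctan2(*(tb[3]-tb[0])[1::-1])))
tc=P([(126,262),(154,328),(311,266),(286,207)],74);print(tc.mean(0),np.linalg.norm(tc-np.roll(tc,1,0),axis=1))
re=P([(223,138),(119,232),(215,332),(319,241)],50);print("relay",re.mean(0),re,np.degrees(np.arctan2(*(re[0]-re[1])[1::-1])),np.linalg.norm(re-np.roll(re,1,0),axis=1))
hs=P([(205,55),(63,187),(420,560),(555,447)],22);print("hs",hs.mean(0),np.linalg.norm(hs-np.roll(hs,1,0),axis=1),np.degrees(np.arctan2(*(hs[2]-hs[1])[1::-1])),np.degrees(np.arctan2(*(hs[3]-hs[0])[1::-1])))
ck=P([(419,452),(330,452),(508,452),(419,371),(419,534)],50);print("ck",ck[0],np.linalg.norm(ck[1]-ck[2]),np.linalg.norm(ck[3]-ck[4]))
```

```text
tb [468.3 292.9  74. ] [19.8 26.5  0. ] 53.20946133624018
[468.6 292.8  74. ] [42.9 18.6 43.5 16.4]
relay [466.1 294.1  50. ] [[454.3 318.1  50. ]
 [442.  281.9  50. ]
 [478.  270.   50. ]
 [490.2 306.4  50. ]] 71.26242013718827 [37.8 38.2 37.9 38.5]
hs [505.3 279.8  22. ] [157.9  56.3 159.3  55.5] -18.52663786948409 -18.79200620889317
ck [545.3 267.4  50. ] 50.49197239630976 49.60724492832596
```

Run:
```python
from h import *
go([468.4,292.9,130],143.2)
```

```text
at [484.9 308.6 260.5] yaxis deg 29.6 q [ 0.57  0.26 -0.08  1.23 -0.    1.62] w 85.0 F [-0.1  0.5 -0.2] t 2.7
delta cm [-0.55 -2.2  13.05] turns [-2.0000e-02  1.0000e-02 -1.1363e+02] [1.000e-02 2.000e-02 6.637e+01]
```

Call:
{"api": "move_arm", "payload": {"delta_pos": [[-0.55,-2.2,11],[-0.55,-2.2,11],[-0.55,-2.2,11],[-0.55,-2.2,11],[-0.55,-2.2,11],[-0.55,-2.2,11],[-0.55,-2.2,11],[-0.55,-2.2,11],[-0.55,-2.2,11],[-0.55,-2.2,11]], "turn": [[0,0,-80],[0,0,-80],[0,0,-80],[0,0,-80],[0,0,-80],[0,0,-80],[0,0,-80],[0,0,-80],[0,0,-80],[0,0,-80]], "claw": [5,5,5,5,5,5,5,5,5,5]}}

```text
clock: 3.7
ee_pos: [468.6, 293.3, 150.7]
ee_rot: [-0.541, 3.094, 0.0]
ft_force: [-0.3, -1.8, -0.0]
grip_width: 49.8
```

Call:
{"api": "move_arm", "payload": {"delta_pos": [[0,0,2],[0,0,2],[0,0,2],[0,0,2],[0,0,2],[0,0,2],[0,0,2]], "turn": [[0,0,-33.6],[0,0,-33.6],[0,0,-33.6],[0,0,-33.6],[0,0,-33.6],[0,0,-33.6],[0,0,-33.6]], "claw": [5,5,5,5,5,5,5]}}

```text
clock: 4.4
ee_pos: [468.4, 294.2, 130.5]
ee_rot: [-1.405, 2.81, 0.0]
ft_force: [-0.0, 0.7, -0.5]
grip_width: 50.3
```

Run:
```python
from h import *
go([468.4,292.9,64],143.2)
f,K,R,t=cam("wrist");
b=[468.4,292.9,74]
print(proj(K,R,t,b))
cv2.imwrite("pics/w2.png",f[:,:,::-1])
```

```text
at [468.4 294.2 130.5] yaxis deg 143.1 q [ 0.56  0.3  -0.33  0.94 -0.   -0.37] w 50.3 F [-0.   0.7 -0.5] t 4.4
delta cm [ 0.11 -0.08  6.65] turns [-0.01  0.01 -0.08] [2.0000e-02 1.0000e-02 1.7992e+02]
[[248.66645309 212.01549299]]
```

View pics/w2.png

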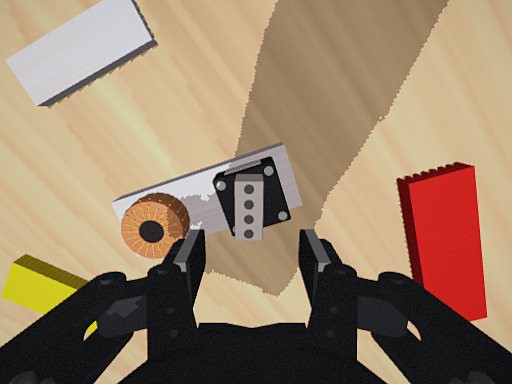

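Call:
{"api": "move_arm", "payload": {"delta_pos": [[0.1,-0.08,2],[0.1,-0.08,4],[0.1,-0.08,5.5],[0.1,-0.08,6.3],[0.1,-0.08,6.65],[0.1,-0.08,6.65],[0.1,-0.08,6.65]], "turn": [[0,0,0],[0,0,0],[0,0,0],[0,0,0],[0,0,0],[0,0,0],[0,0,0]], "claw": [5,5,5,5,5,5,5]}}

```text
clock: 5.15
ee_pos: [468.7, 293.8, 64.5]
ee_rot: [-1.408, 2.807, 0.0]
ft_force: [0.4, 0.3, 0.4]
grip_width: 49.8
```

Call:
{"api": "move_arm", "payload": {"delta_pos": [[0,0,0],[0,0,0],[0,0,0],[0,0,0],[0,0,0]], "turn": [[0,0,0],[0,0,0],[0,0,0],[0,0,0],[0,0,0]], "claw": [3.5,2.6,2.1,1.5,1.5]}}

```text
clock: 5.65
ee_pos: [468.7, 293.7, 64.4]
ee_rot: [-1.409, 2.807, 0.0]
ft_force: [-0.9, -0.3, 5.5]
grip_width: 19.0
```

Run:
```python
from h import *
go([456.2,-3.4,100],72.4)
f,K,R,t=cam("wrist");
cv2.imwrite("pics/w3.png",f[:,:,::-1])
```

```text
at [468.7 293.7  64.4] yaxis deg 143.3 q [ 0.56  0.36 -0.41  0.8  -0.   -0.37] w 19.0 F [-0.9 -0.3  5.5] t 5.65
delta cm [ 24.56 -16.76  -3.57] turns [1.00e-02 7.00e-02 7.09e+01] [-7.000e-02  1.000e-02 -1.091e+02]
```

View pics/w3.png

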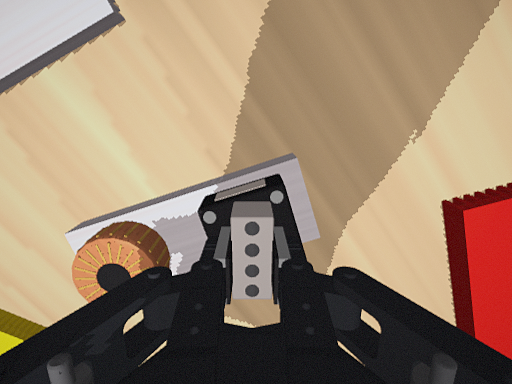

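Call:
{"api": "move_arm", "payload": {"delta_pos": [[0,0,0],[0,0,0],[0,0,-0.3],[0,0,-0.3],[0,0,-0.3],[0,0,-0.3],[0,0,-0.3],[0,0,-0.3]], "turn": [[0,0,0],[0,0,0],[0,0,0],[0,0,0],[0,0,0],[0,0,0],[0,0,0],[0,0,0]], "claw": [2.8,2.8,2.8,2.8,2.3,2.0,1.5,1.5]}}

```text
clock: 6.5
ee_pos: [468.4, 293.5, 67.0]
ee_rot: [-1.409, 2.808, -0.0]
ft_force: [-0.9, -0.2, 3.1]
grip_width: 18.9
```

Call:
{"api": "move_arm", "payload": {"delta_pos": [[0,0,0],[0,0,-0.3],[0,0,-1],[0,0,-2],[0,0,-4],[0,0,-6],[0,0,-8]], "turn": [[0,0,0],[0,0,0],[0,0,0],[0,0,0],[0,0,0],[0,0,0],[0,0,0]], "claw": [1.5,1.5,1.5,1.5,1.5,1.5,1.5]}}

```text
clock: 7.2
ee_pos: [468.3, 293.5, 148.3]
ee_rot: [-1.409, 2.807, 0.0]
ft_force: [0.6, -0.2, -0.9]
grip_width: 19.1
```

Run:
```python
from h import *
go([456.2,-3.4,120],72.4)
f,K,R,t=cam("wrist");
cv2.imwrite("pics/w4.png",f[:,:,::-1])
```

```text
at [468.3 293.5 148.3] yaxis deg 143.3 q [ 0.56  0.28 -0.31  0.98  0.   -0.37] w 19.1 F [ 0.6 -0.2 -0.9] t 7.2
delta cm [ 24.53 -16.78   2.82] turns [1.00e-02 2.00e-02 7.09e+01] [-3.000e-02  1.000e-02 -1.091e+02]
```

View pics/w4.png

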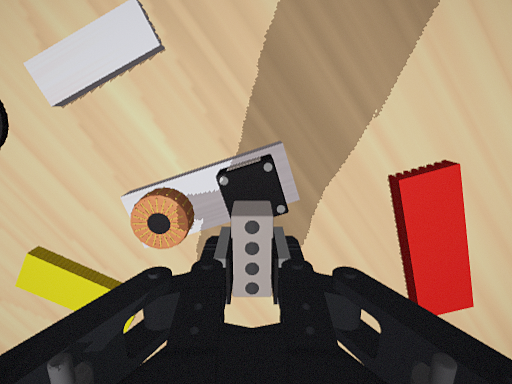

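Call:
{"api": "move_arm", "payload": {"delta_pos": [[24.5,-16.8,2.8],[24.5,-16.8,2.8],[24.5,-16.8,2.8],[24.5,-16.8,2.8],[24.5,-16.8,2.8],[24.5,-16.8,2.8],[24.5,-16.8,2.8],[24.5,-16.8,2.8],[24.5,-16.8,2.8],[24.5,-16.8,2.8]], "turn": [[0,0,70.9],[0,0,70.9],[0,0,70.9],[0,0,70.9],[0,0,70.9],[0,0,70.9],[0,0,70.9],[0,0,70.9],[0,0,70.9],[0,0,70.9]], "claw": [1.5,1.5,1.5,1.5,1.5,1.5,1.5,1.5,1.5,1.5]}}

```text
clock: 8.25
ee_pos: [456.7, -3.7, 119.2]
ee_rot: [0.481, 3.104, 0.0]
ft_force: [0.5, 2.1, -0.7]
grip_width: 18.5
```

Call:
{"api": "move_arm", "payload": {"delta_pos": [[0,0,0],[0,0,0],[0,0,0]], "turn": [[0,0,0],[0,0,0],[0,0,0]], "claw": [1.5,1.5,1.5]}}

```text
clock: 8.55
ee_pos: [456.5, -3.2, 118.8]
ee_rot: [0.479, 3.105, 0.0]
ft_force: [-0.5, -0.0, -1.2]
grip_width: 18.8
```

Run:
```python
from h import *
np.set_printoptions(suppress=True,precision=1)
go([456.2,-3.4,40],72.4)
f,K,R,t=cam("wrist");np.savez("w5.npz",f=f,K=K,R=R,t=t)
print("tray centre px",proj(K,R,t,[456.2,-3.4,6]))
cv2.imwrite("pics/w5.png",f[:,:,::-1])
```

```text
at [456.5  -3.2 118.8] yaxis deg 72.4 q [-0.   0.1 -0.6  0.9 -0.   0.3] w 18.8 F [-0.5 -0.  -1.2] t 8.55
delta cm [ 0.  -0.   7.9] turns [0.  0.  0.1] [  -0.     0.  -179.9]
tray centre px [[251.1 192. ]]
```

View pics/w5.png

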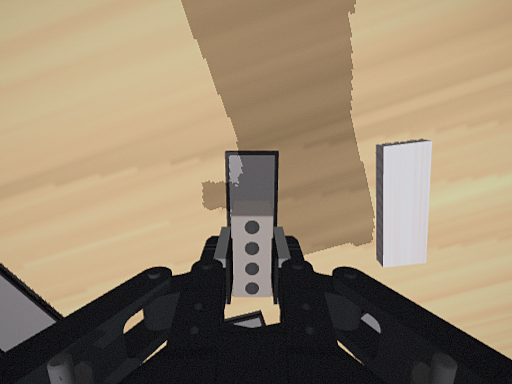

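Run:
```python
from h import *
np.set_printoptions(suppress=True,precision=1)
d=np.load("w5.npz");K,R,t=d["K"],d["R"],d["t"]
s=get_state();RT=cv2.Rodrigues(s["ee_rot"])[0]
P=plane(K,R,t,[(225.5,151),(279.5,151)],7);print(((P-s["ee_pos"])@RT))
T=plane(K,R,t,[(233,202),(272,202),(234,296),(271,296)],118.8-17+24);print(((T-s["ee_pos"])@RT))
```

```text
[[ 36.8 -22.  111.9]
 [ 36.8  23.8 111.9]]
[[ 30.2  -8.2  -6.9]
 [ 30.2   9.6  -6.9]
 [-19.5  -8.6  -6.9]
 [-19.5  10.1  -6.9]]
```

Call:
{"api": "move_arm", "payload": {"delta_pos": [[0.1,0.05,3],[0.1,0.05,6],[0.1,0.05,8],[0.1,0.05,9],[0.1,0.05,9.4],[0.1,0.05,9.6],[0.1,0.05,9.7],[0.1,0.05,9.7]], "turn": [[0,0,0],[0,0,0],[0,0,0],[0,0,0],[0,0,0],[0,0,0],[0,0,0],[0,0,0]], "claw": [1.5,1.5,1.5,1.5,1.5,1.5,1.5,1.5]}}

```text
clock: 9.4
ee_pos: [456.4, -2.6, 22.5]
ee_rot: [0.48, 3.103, 0.0]
ft_force: [-0.3, -0.0, -0.3]
grip_width: 18.8
```

Call:
{"api": "move_arm", "payload": {"delta_pos": [[0,0,0.05],[0,0,0.1],[0,0,0.12]], "turn": [[0,0,0],[0,0,0],[0,0,0]], "claw": [1.5,1.5,1.5]}}

```text
clock: 9.7
ee_pos: [456.0, -2.6, 21.0]
ee_rot: [0.481, 3.104, 0.0]
ft_force: [-1.6, -0.2, 4.6]
grip_width: 18.4
```

Call:
{"api": "move_arm", "payload": {"delta_pos": [[0,0,0],[0,0,0],[0,0,0],[0,0,-0.5],[0,0,-2],[0,0,-5],[0,0,-9],[0,0,-12]], "turn": [[0,0,0],[0,0,0],[0,0,0],[0,0,0],[0,0,0],[0,0,0],[0,0,0],[0,0,0]], "claw": [2.2,2.8,3.2,3.2,3.2,3.5,5,8]}}

```text
clock: 10.5
ee_pos: [456.0, -2.6, 142.9]
ee_rot: [0.48, 3.104, 0.0]
ft_force: [0.1, -0.2, 0.0]
grip_width: 62.9
```

Run:
```python
from h import *
np.set_printoptions(suppress=True,precision=1)
go([490,310,200],72.4)
f,K,R,t=cam("wrist");np.savez("w6.npz",f=f,K=K,R=R,t=t)
cv2.imwrite("pics/w6.png",f[:,:,::-1])
```

```text
at [456.   -2.6 142.9] yaxis deg 72.4 q [-0.   0.1 -0.5  0.9  0.   0.3] w 62.9 F [ 0.1 -0.2  0. ] t 10.5
delta cm [ 6.2 30.8 -5.7] turns [ 0.   0.1 -0. ] [  0.1  -0.  180. ]
```

View pics/w6.png

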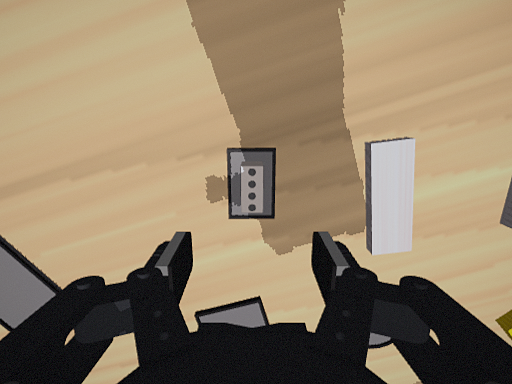

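Run:
```python
from h import *
np.set_printoptions(suppress=True,precision=1)
d=np.load("w6.npz");K,R,t=d["K"],d["R"],d["t"]
print(plane(K,R,t,[(252,172),(252,207)],28).mean(0), plane(K,R,t,[(227.5,148),(275.5,148),(228,219),(275.5,219)],7).mean(0))
```

```text
[454.6  -1.6  28. ] [455.3  -2.2   7. ]
```

Run:
```python
from h import *
np.set_printoptions(suppress=True,precision=2)
go([466.1,294.1,150],71.4)
```

```text
at [458.8  -2.6 147.2] yaxis deg 72.4 q [-0.01  0.11 -0.53  0.92  0.    0.3 ] w 70.4 F [1.4 0.4 2.3] t 10.55
delta cm [ 8.27 28.51 -0.28] turns [0.13 0.41 1.  ] [  -0.63    0.2  -179.  ]
```

Call:
{"api": "move_arm", "payload": {"delta_pos": [[8.2,28.5,0],[8.2,28.5,0],[8.2,28.5,0],[8.2,28.5,0],[8.2,28.5,0],[8.2,28.5,0],[8.2,28.5,0],[8.2,28.5,0],[8.2,28.5,0],[8.2,28.5,0]], "turn": [[0,0,1],[0,0,1],[0,0,1],[0,0,1],[0,0,1],[0,0,1],[0,0,1],[0,0,1],[0,0,1],[0,0,1]], "claw": [7.5,7.5,7.5,7.5,7.5,7.5,7.5,7.5,7.5,7.5]}}

```text
clock: 11.55
ee_pos: [463.6, 292.4, 140.5]
ee_rot: [-0.51, -3.099, 0.001]
ft_force: [-0.2, -0.1, -0.5]
grip_width: 74.8
```

Run:
```python
from h import *
np.set_printoptions(suppress=True,precision=2)
go([466.1,294.1,38],71.4)
f,K,R,t=cam("wrist");np.savez("w7.npz",f=f,K=K,R=R,t=t)
cv2.imwrite("pics/w7.png",f[:,:,::-1])
```

```text
at [463.6 292.4 140.5] yaxis deg 71.3 q [ 0.56  0.28 -0.33  0.96 -0.    0.89] w 74.8 F [-0.2 -0.1 -0.5] t 11.55
delta cm [-0.18  0.24 10.25] turns [-0.04 -0.02 -0.1 ] [ -0.03   0.06 179.9 ]
```

View pics/w7.png

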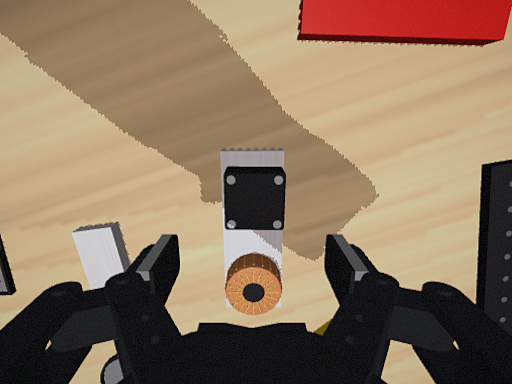

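```bash
cat > rel.py <<'E'
from h import *
np.set_printoptions(suppress=True,precision=1)
d=np.load("w7.npz");K,R,t,f=d["K"],d["R"],d["t"],d["f"]
g=f[165:240,210:300].min(2)
m=((g>95)).astype(np.uint8)
hull=None
n,l,st,c=cv2.connectedComponentsWithStats(m)
pts=[(c[i]+[210,165]) for i in range(1,n) if 20<st[i,4]<120]
print(pts)
P=plane(K,R,t,pts,50);print(P.mean(0),P)
E
python3 rel.py
```

```text
[array([214.1, 181.4]), array([230.4, 179.5]), array([278.1, 179.7]), array([276.6, 224. ])]
[456.5 293.7  50. ] [[439.3 269.2  50. ]
 [442.  282.1  50. ]
 [454.4 318.   50. ]
 [490.1 305.6  50. ]]
```

Call:
{"api": "move_arm", "payload": {"delta_pos": [[-0.18,0.22,4],[-0.18,0.22,7],[-0.18,0.22,9],[-0.18,0.22,10],[-0.18,0.22,10.25],[-0.18,0.22,10.25],[-0.18,0.22,10.25]], "turn": [[0,0,0.2],[0,0,0.2],[0,0,0.2],[0,0,0.2],[0,0,0.2],[0,0,0.2],[0,0,0.2]], "claw": [7.5,7.5,7.5,7.5,7.5,7.5,7.5]}}

```text
clock: 12.3
ee_pos: [467.1, 295.7, 39.3]
ee_rot: [0.513, 3.098, 0.002]
ft_force: [-0.1, 0.1, -0.6]
grip_width: 74.8
```

Call:
{"api": "move_arm", "payload": {"delta_pos": [[0,0,0],[0,0,0],[0,0,0],[0,0,0],[0,0,0],[0,0,0]], "turn": [[0,0,0],[0,0,0],[0,0,0],[0,0,0],[0,0,0],[0,0,0]], "claw": [6.3,5.7,5.3,5,4.5,4.5]}}

```text
clock: 12.9
ee_pos: [466.2, 295.4, 38.7]
ee_rot: [0.513, 3.099, 0.0]
ft_force: [-0.7, -1.1, 5.4]
grip_width: 48.2
```

Call:
{"api": "move_arm", "payload": {"delta_pos": [[0,0,-0.2],[0,0,-0.6],[0,0,-1.5],[0,0,-3],[0,0,-5],[0,0,-8],[0,0,-8]], "turn": [[0,0,0],[0,0,0],[0,0,0],[0,0,0],[0,0,0],[0,0,0],[0,0,0]], "claw": [4.5,4.5,4.5,4.5,4.5,4.5,4.5]}}

```text
clock: 13.6
ee_pos: [468.7, 297.0, 122.5]
ee_rot: [0.512, 3.094, 0.007]
ft_force: [1.0, 0.3, -0.5]
grip_width: 48.9
```

Run:
```python
from h import *
np.set_printoptions(suppress=True,precision=2)
go([618.6,-73,120],90)
f,K,R,t=cam("wrist")
cv2.imwrite("pics/w8.png",f[:,:,::-1])
```

```text
at [468.7 297.  122.5] yaxis deg 71.2 q [ 0.56  0.3  -0.35  0.91  0.    0.89] w 48.9 F [ 1.   0.3 -0.5] t 13.6
delta cm [-26.12 -30.2    0.2 ] turns [  0.27   0.29 -18.8 ] [  0.42  -0.38 161.2 ]
```

View pics/w8.png

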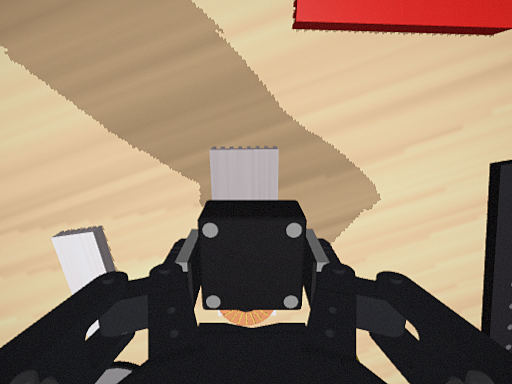

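Call:
{"api": "move_arm", "payload": {"delta_pos": [[-26.1,-30.2,0],[-26.1,-30.2,0],[-26.1,-30.2,0],[-26.1,-30.2,0],[-26.1,-30.2,0],[-26.1,-30.2,0],[-26.1,-30.2,0],[-26.1,-30.2,0],[-26.1,-30.2,0],[-26.1,-30.2,0]], "turn": [[0,0,-18.8],[0,0,-18.8],[0,0,-18.8],[0,0,-18.8],[0,0,-18.8],[0,0,-18.8],[0,0,-18.8],[0,0,-18.8],[0,0,-18.8],[0,0,-18.8]], "claw": [4.5,4.5,4.5,4.5,4.5,4.5,4.5,4.5,4.5,4.5]}}

```text
clock: 14.65
ee_pos: [615.6, -76.3, 116.9]
ee_rot: [-0.005, -3.14, -0.001]
ft_force: [-0.8, 0.9, -0.7]
grip_width: 48.9
```

Call:
{"api": "move_arm", "payload": {"delta_pos": [[0,0,0],[0,0,0],[0,0,0]], "turn": [[0,0,0],[0,0,0],[0,0,0]], "claw": [4.5,4.5,4.5]}}

```text
clock: 14.95
ee_pos: [615.4, -73.1, 118.0]
ee_rot: [0.003, -3.141, -0.0]
ft_force: [-0.5, -0.7, -1.9]
grip_width: 48.6
```

Run:
```python
from h import *
np.set_printoptions(suppress=True,precision=2)
go([618.6,-73,20.8],90)
f,K,R,t=cam("wrist");np.savez("w9.npz",f=f,K=K,R=R,t=t)
cv2.imwrite("pics/w9.png",f[:,:,::-1])
```

```text
at [615.4 -73.1 118. ] yaxis deg 90.1 q [-0.12  0.42 -0.18  0.97  0.   -0.12] w 48.6 F [-0.5 -0.7 -1.9] t 14.95
delta cm [-0.33  0.01  9.72] turns [ 0.01 -0.03  0.12] [   0.04    0.02 -179.88]
```

View pics/w9.png

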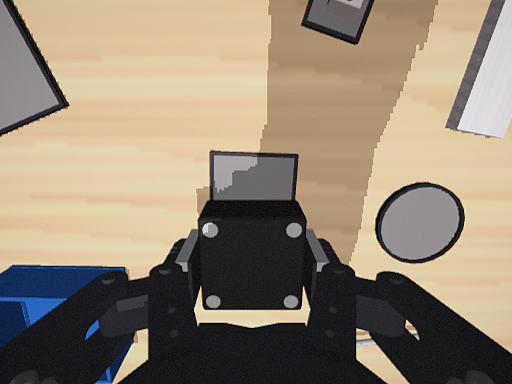

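Run:
```python
from h import *
np.set_printoptions(suppress=True,precision=1)
d=np.load("w9.npz");K,R,t=d["K"],d["R"],d["t"]
P=plane(K,R,t,[(209.5,150.5),(298.5,153)],7);print(P)
print(plane(K,R,t,[(210,230),(293,230),(213,302),(291,302)],118-16.7+28).mean(0))
# round tray
m=(d["f"].max(2)<70).astype(np.uint8); m=m[170:275,365:480]
c=max(cv2.findContours(m,cv2.RETR_EXTERNAL,cv2.CHAIN_APPROX_NONE)[0],key=cv2.contourArea)[:,0]+[365,170]
Q=plane(K,R,t,c,7)[:,:2].astype(np.float32);print(cv2.minEnclosingCircle(Q))
```

```text
[[ 578.2 -108.2    7. ]
 [ 580.2  -32.9    7. ]]
[616.3 -72.4 129.3]
((643.9046020507812, 79.91382598876953), 40.451560974121094)
```

Call:
{"api": "move_arm", "payload": {"delta_pos": [[-0.15,0.1,3],[-0.15,0.1,6],[-0.15,0.1,8],[-0.15,0.1,9],[-0.15,0.1,9.4],[-0.15,0.1,9.55],[-0.15,0.1,9.6],[-0.15,0.1,9.6]], "turn": [[0,0,0],[0,0,0],[0,0,0],[0,0,0],[0,0,0],[0,0,0],[0,0,0],[0,0,0]], "claw": [4.5,4.5,4.5,4.5,4.5,4.5,4.5,4.5]}}

```text
clock: 15.8
ee_pos: [618.3, -73.7, 23.2]
ee_rot: [0.0, 3.14, -0.0]
ft_force: [1.4, -0.4, -0.1]
grip_width: 48.4
```

Call:
{"api": "move_arm", "payload": {"delta_pos": [[0,0,0.05],[0,0,0.1]], "turn": [[0,0,0],[0,0,0]], "claw": [4.5,4.5]}}

```text
clock: 16.0
ee_pos: [617.8, -73.8, 21.6]
ee_rot: [0.0, 3.141, -0.0]
ft_force: [-0.4, -0.5, 0.1]
grip_width: 49.0
```

Call:
{"api": "move_arm", "payload": {"delta_pos": [[0,0,0.06],[0,0,0.1]], "turn": [[0,0,0],[0,0,0]], "claw": [4.5,4.5]}}

```text
clock: 16.2
ee_pos: [617.5, -73.7, 20.7]
ee_rot: [0.0, 3.141, -0.0]
ft_force: [-2.6, 0.6, 7.2]
grip_width: 49.0
```

Contact. Release and lift.

Call:
{"api": "move_arm", "payload": {"delta_pos": [[0,0,0],[0,0,0],[0,0,0],[0,0,-0.5],[0,0,-2],[0,0,-5],[0,0,-9],[0,0,-12],[0,0,-12]], "turn": [[0,0,0],[0,0,0],[0,0,0],[0,0,0],[0,0,0],[0,0,0],[0,0,0],[0,0,0],[0,0,0]], "claw": [5.2,5.8,6.2,6.2,6.2,6.5,7,8,8]}}

```text
clock: 17.1
ee_pos: [621.1, -74.1, 146.8]
ee_rot: [0.0, 3.132, -0.002]
ft_force: [-0.6, -0.3, 0.3]
grip_width: 80.0
```

Run:
```python
from h import *
np.set_printoptions(suppress=True,precision=2)
go([545.3,267.4,140],71.2)
f,K,R,t=cam("wrist");np.savez("w10.npz",f=f,K=K,R=R,t=t)
cv2.imwrite("pics/w10.png",f[:,:,::-1])
```

```text
at [621.1 -74.1 146.8] yaxis deg 90.0 q [-0.12  0.4  -0.14  1.02 -0.   -0.12] w 80.0 F [-0.6 -0.3  0.3] t 17.1
delta cm [ 7.58 34.15  0.57] turns [ 0.02  0.56 18.8 ] [  -0.79    0.03 -161.2 ]
```

View pics/w10.png

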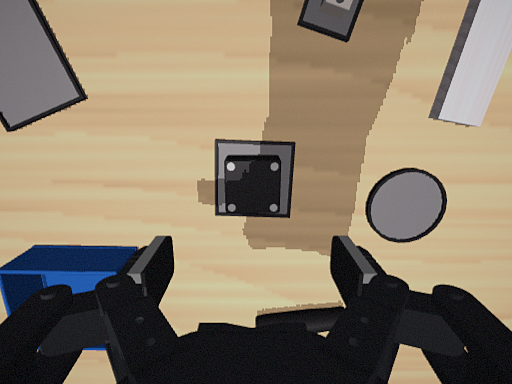

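Run:
```python
from h import *
np.set_printoptions(suppress=True,precision=1)
d=np.load("w10.npz");K,R,t=d["K"],d["R"],d["t"]
print(plane(K,R,t,[(215,139),(295.5,141.5),(290.5,217.5),(216.5,216)],7).mean(0),plane(K,R,t,[(231,167),(275,167),(232,208),(274,208)],32).mean(0))
m=(d["f"].max(2)<70).astype(np.uint8); m=m[160:250,358:455]
c=max(cv2.findContours(m,cv2.RETR_EXTERNAL,cv2.CHAIN_APPROX_NONE)[0],key=cv2.contourArea)[:,0]+[358,160]
Q=plane(K,R,t,c,7)[:,:2].astype(np.float32);print(cv2.minEnclosingCircle(Q),cv2.fitEllipse(Q))
```

```text
[617.9 -71.1   7. ] [618.8 -72.5  32. ]
((644.3884887695312, 79.80079650878906), 40.124534606933594) ((644.6671752929688, 79.86168670654297), (76.13663482666016, 79.5555419921875), 152.30775451660156)
```

Call:
{"api": "move_arm", "payload": {"delta_pos": [[7.6,34.1,0.5],[7.6,34.1,0.5],[7.6,34.1,0.5],[7.6,34.1,0.5],[7.6,34.1,0.5],[7.6,34.1,0.5],[7.6,34.1,0.5],[7.6,34.1,0.5],[7.6,34.1,0.5],[7.6,34.1,0.5]], "turn": [[0,0,18.8],[0,0,18.8],[0,0,18.8],[0,0,18.8],[0,0,18.8],[0,0,18.8],[0,0,18.8],[0,0,18.8],[0,0,18.8],[0,0,18.8]], "claw": [8,8,8,8,8,8,8,8,8,8]}}

```text
clock: 18.15
ee_pos: [541.1, 266.4, 134.6]
ee_rot: [-0.514, -3.099, 0.002]
ft_force: [0.7, -0.4, -0.4]
grip_width: 80.0
```

Run:
```python
from h import *
np.set_printoptions(suppress=True,precision=2)
go([545.3,267.4,38],71.2)
f,K,R,t=cam("wrist");np.savez("w11.npz",f=f,K=K,R=R,t=t)
hsv=cv2.cvtColor(f,cv2.COLOR_RGB2HSV)
print(proj(K,R,t,[545.3,267.4,50]))
cv2.imwrite("pics/w11.png",f[:,:,::-1])
```

```text
at [541.1 266.4 134.6] yaxis deg 71.2 q [ 0.46  0.38 -0.2   0.99 -0.    0.79] w 80.0 F [ 0.7 -0.4 -0.4] t 18.15
delta cm [-0.37  0.24  9.66] turns [-0.07 -0.03 -0.02] [ -0.05   0.11 179.98]
[[254.44 206.69]]
```

View pics/w11.png

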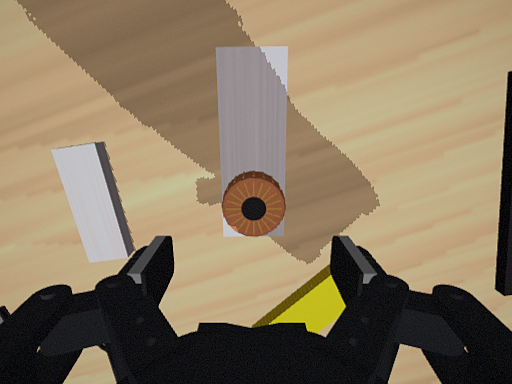

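Call:
{"api": "move_arm", "payload": {"delta_pos": [[-0.45,0.2,4],[-0.45,0.2,7],[-0.45,0.2,8.8],[-0.45,0.2,9.5],[-0.45,0.2,9.7],[-0.45,0.2,9.7],[-0.45,0.2,9.7]], "turn": [[0,0,0],[0,0,0],[0,0,0],[0,0,0],[0,0,0],[0,0,0],[0,0,0]], "claw": [8,8,8,8,8,8,8]}}

```text
clock: 18.9
ee_pos: [547.4, 267.9, 39.5]
ee_rot: [0.514, 3.098, 0.002]
ft_force: [-0.2, 0.1, -0.7]
grip_width: 79.9
```

Call:
{"api": "move_arm", "payload": {"delta_pos": [[0,0,0],[0,0,0],[0,0,0],[0,0,0],[0,0,0],[0,0,0],[0,0,0]], "turn": [[0,0,0],[0,0,0],[0,0,0],[0,0,0],[0,0,0],[0,0,0],[0,0,0]], "claw": [7,6,5.6,5.3,5,4.6,4.6]}}

```text
clock: 19.6
ee_pos: [546.3, 267.6, 38.7]
ee_rot: [0.513, 3.099, -0.001]
ft_force: [-0.9, -1.5, 6.6]
grip_width: 50.2
```

Run:
```python
from h import *
np.set_printoptions(suppress=True,precision=2)
go([545.3,267.4,120],71.2)
f,K,R,t=cam("wrist")
cv2.imwrite("pics/w12.png",f[:,:,::-1])
```

```text
at [546.3 267.6  38.7] yaxis deg 71.2 q [ 0.46  0.48 -0.3   0.79 -0.    0.78] w 50.2 F [-0.9 -1.5  6.6] t 19.6
delta cm [ 0.09 -0.05 -8.13] turns [-0.02  0.02 -0.01] [  0.04   0.03 179.99]
```

View pics/w12.png

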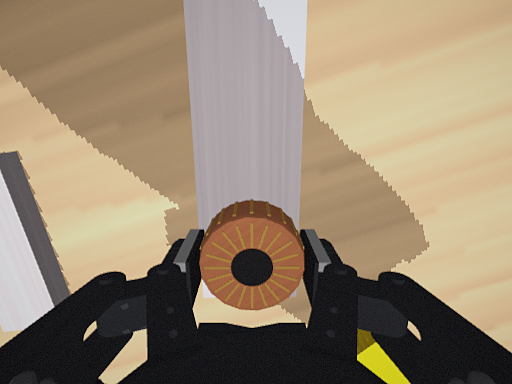

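Choke centred between the pads (252,266). Lift.

Call:
{"api": "move_arm", "payload": {"delta_pos": [[0,0,-0.2],[0,0,-0.6],[0,0,-1.5],[0,0,-3],[0,0,-5],[0,0,-8],[0,0,-8],[0,0,-8]], "turn": [[0,0,0],[0,0,0],[0,0,0],[0,0,0],[0,0,0],[0,0,0],[0,0,0],[0,0,0]], "claw": [4.6,4.6,4.6,4.6,4.6,4.6,4.6,4.6]}}

```text
clock: 20.45
ee_pos: [546.9, 268.2, 118.9]
ee_rot: [0.513, 3.098, 0.002]
ft_force: [-0.7, 0.2, -2.3]
grip_width: 50.1
```

Run:
```python
from h import *
np.set_printoptions(suppress=True,precision=2)
go([645.2,80.5,120],71.2)
```

```text
at [546.9 268.2 118.9] yaxis deg 71.2 q [ 0.46  0.4  -0.21  0.96  0.    0.78] w 50.1 F [-0.7  0.2 -2.3] t 20.45
delta cm [-15.35 -14.6   -0.11] turns [0.09 0.08 0.  ] [  -0.12    0.14 -180.  ]
```

Call:
{"api": "move_arm", "payload": {"delta_pos": [[-15.35,-14.6,0],[-15.35,-14.6,0],[-15.35,-14.6,0],[-15.35,-14.6,0],[-15.35,-14.6,0],[-15.35,-14.6,0],[-15.35,-14.6,0],[-15.35,-14.6,0]], "turn": [[0,0,0],[0,0,0],[0,0,0],[0,0,0],[0,0,0],[0,0,0],[0,0,0],[0,0,0]], "claw": [4.6,4.6,4.6,4.6,4.6,4.6,4.6,4.6]}}

```text
clock: 21.25
ee_pos: [643.4, 81.4, 117.3]
ee_rot: [-0.51, -3.098, -0.0]
ft_force: [-0.6, 0.7, -1.8]
grip_width: 50.2
```

Run:
```python
from h import *
np.set_printoptions(suppress=True,precision=2)
go([645.2,80.5,22],71.2)
f,K,R,t=cam("wrist");np.savez("w13.npz",f=f,K=K,R=R,t=t)
cv2.imwrite("pics/w13.png",f[:,:,::-1])
a=np.radians(np.arange(0,360,5));P=np.c_[645.2+39*np.cos(a),80.5+39*np.sin(a),7+0*a]
g=f.copy()
for q in proj(K,R,t,P): cv2.circle(g,tuple(int(v) for v in q.round()),1,(255,0,0),-1)
cv2.imwrite("pics/w13.png",g[:,:,::-1])
```

```text
at [643.4  81.4 117.3] yaxis deg 71.3 q [ 0.13  0.48 -0.1   0.99  0.    0.45] w 50.2 F [-0.6  0.7 -1.8] t 21.25
delta cm [-0.21 -0.02  9.53] turns [-0.01 -0.09  0.09] [   0.15   -0.02 -179.91]
```

View pics/w13.png

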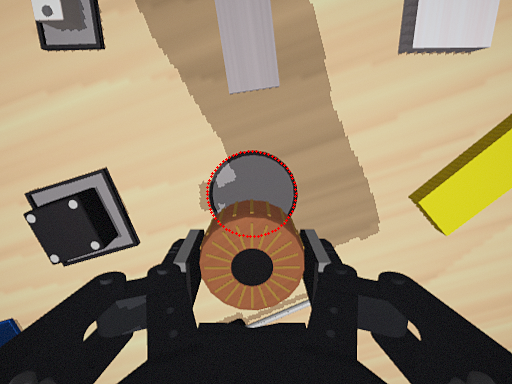

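Call:
{"api": "move_arm", "payload": {"delta_pos": [[-0.2,0,3],[-0.2,0,6],[-0.2,0,8],[-0.2,0,9],[-0.2,0,9.4],[-0.2,0,9.5],[-0.2,0,9.5],[-0.2,0,9.5]], "turn": [[0,0,0],[0,0,0],[0,0,0],[0,0,0],[0,0,0],[0,0,0],[0,0,0],[0,0,0]], "claw": [4.6,4.6,4.6,4.6,4.6,4.6,4.6,4.6]}}

```text
clock: 22.1
ee_pos: [647.4, 79.7, 24.4]
ee_rot: [0.513, 3.098, 0.001]
ft_force: [-0.2, -0.2, -2.0]
grip_width: 50.3
```

Call:
{"api": "move_arm", "payload": {"delta_pos": [[0,0,0.05],[0,0,0.1]], "turn": [[0,0,0],[0,0,0]], "claw": [4.6,4.6]}}

```text
clock: 22.3
ee_pos: [646.9, 79.4, 22.7]
ee_rot: [0.513, 3.098, 0.0]
ft_force: [-0.3, -0.4, -2.5]
grip_width: 50.0
```

Call:
{"api": "move_arm", "payload": {"delta_pos": [[0,0,0.06],[0,0,0.12],[0,0,0.18]], "turn": [[0,0,0],[0,0,0],[0,0,0]], "claw": [4.6,4.6,4.6]}}

```text
clock: 22.6
ee_pos: [646.4, 79.4, 20.8]
ee_rot: [0.513, 3.099, -0.0]
ft_force: [-3.5, -0.1, 6.8]
grip_width: 49.9
```

Call:
{"api": "move_arm", "payload": {"delta_pos": [[0,0,0],[0,0,0],[0,0,0],[0,0,-0.5],[0,0,-2],[0,0,-5],[0,0,-9],[0,0,-12],[0,0,-12]], "turn": [[0,0,0],[0,0,0],[0,0,0],[0,0,0],[0,0,0],[0,0,0],[0,0,0],[0,0,0],[0,0,0]], "claw": [5.4,6,6.4,6.4,6.4,6.6,7,8,8]}}

```text
clock: 23.5
ee_pos: [650.2, 79.9, 147.3]
ee_rot: [0.512, 3.09, 0.004]
ft_force: [1.2, 0.2, 0.7]
grip_width: 80.1
```

Run:
```python
from h import *
np.set_printoptions(suppress=True,precision=2)
go([505.3,280,140],71.3)
f,K,R,t=cam("wrist");np.savez("w14.npz",f=f,K=K,R=R,t=t)
hsv=cv2.cvtColor(f,cv2.COLOR_RGB2HSV)
cv2.imwrite("pics/w14.png",f[:,:,::-1])
print(proj(K,R,t,[[645.2,80.5,7],[645.2,80.5,32]]))
```

```text
at [650.2  79.9 147.3] yaxis deg 71.2 q [ 0.12  0.46 -0.06  1.04  0.    0.45] w 80.1 F [1.2 0.2 0.7] t 23.5
delta cm [20.17 14.27  0.61] turns [ 0.25  0.52 -0.1 ] [  0.81  -0.39 179.9 ]
[[249.8  178.37]
 [249.72 185.16]]
```

View pics/w14.png

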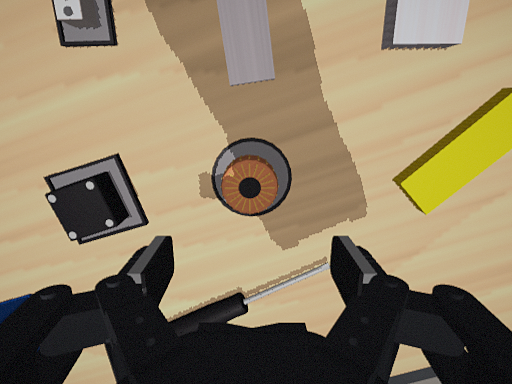

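Call:
{"api": "move_arm", "payload": {"delta_pos": [[20.2,14.3,0.5],[20.2,14.3,0.5],[20.2,14.3,0.5],[20.2,14.3,0.5],[20.2,14.3,0.5],[20.2,14.3,0.5],[20.2,14.3,0.5],[20.2,14.3,0.5]], "turn": [[0,0,0],[0,0,0],[0,0,0],[0,0,0],[0,0,0],[0,0,0],[0,0,0],[0,0,0]], "claw": [8,8,8,8,8,8,8,8]}}

```text
clock: 24.35
ee_pos: [501.6, 279.1, 135.1]
ee_rot: [-0.514, -3.099, 0.001]
ft_force: [-0.3, -0.2, 0.4]
grip_width: 80.1
```

Run:
```python
from h import *
np.set_printoptions(suppress=True,precision=2)
go([505.3,280,16],71.3)
f,K,R,t=cam("wrist");np.savez("w15.npz",f=f,K=K,R=R,t=t)
cv2.imwrite("pics/w15.png",f[:,:,::-1])
a=np.radians(-18.7);u=np.array([np.cos(a),np.sin(a),0]);v=np.array([-u[1],u[0],0])
g=f.copy()
for i,j in((-80,-28),(-80,28),(80,28),(80,-28),(0,0)):
  q=proj(K,R,t,np.array([505.3,280,22])+i*u+j*v)[0];cv2.circle(g,tuple(int(x) for x in q.round()),2,(255,0,0),-1)
cv2.imwrite("pics/w15.png",g[:,:,::-1])
```

```text
at [501.6 279.1 135.1] yaxis deg 71.2 q [ 0.51  0.33 -0.28  0.96 -0.    0.84] w 80.1 F [-0.3 -0.2  0.4] t 24.35
delta cm [-0.32  0.21 11.91] turns [-0.04  0.   -0.14] [  0.01   0.06 179.86]
```

View pics/w15.png

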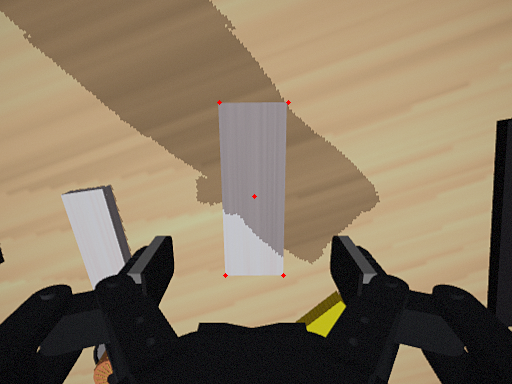

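Call:
{"api": "move_arm", "payload": {"delta_pos": [[-0.35,0.2,4],[-0.35,0.2,8],[-0.35,0.2,10.5],[-0.35,0.2,11.5],[-0.35,0.2,11.9],[-0.35,0.2,11.9],[-0.35,0.2,11.9],[-0.35,0.2,11.9]], "turn": [[0,0,0],[0,0,0],[0,0,0],[0,0,0],[0,0,0],[0,0,0],[0,0,0],[0,0,0]], "claw": [8,8,8,8,8,8,8,8]}}

```text
clock: 25.2
ee_pos: [506.4, 281.2, 17.8]
ee_rot: [0.513, 3.097, 0.002]
ft_force: [-0.1, 0.7, 0.2]
grip_width: 79.7
```

Call:
{"api": "move_arm", "payload": {"delta_pos": [[0,0,0],[0,0,0],[0,0,0],[0,0,0],[0,0,0],[0,0,0],[0,0,0],[0,0,0]], "turn": [[0,0,0],[0,0,0],[0,0,0],[0,0,0],[0,0,0],[0,0,0],[0,0,0],[0,0,0]], "claw": [7.2,6.5,6,5.7,5.4,5,5,5]}}

```text
clock: 26.0
ee_pos: [505.2, 280.4, 16.8]
ee_rot: [0.513, 3.099, -0.001]
ft_force: [-2.1, -1.8, 6.0]
grip_width: 54.6
```

Call:
{"api": "move_arm", "payload": {"delta_pos": [[0,0,-0.2],[0,0,-0.5],[0,0,-1],[0,0,-1.5],[0,0,-1.5]], "turn": [[0,0,0],[0,0,0],[0,0,0],[0,0,0],[0,0,0]], "claw": [5,5,5,5,5]}}

```text
clock: 26.5
ee_pos: [505.9, 281.1, 32.2]
ee_rot: [0.513, 3.098, 0.001]
ft_force: [-0.2, 0.5, -3.5]
grip_width: 54.3
```

Run:
```python
from h import *
np.set_printoptions(suppress=True,precision=2)
go([505.3,280,120],71.3)
for n in("wrist","scene"):
  f,K,R,t=cam(n)
  if n=="scene": f=cv2.resize(f[180:280,240:380],None,fx=4,fy=4)
  cv2.imwrite(f"pics/x16{n}.png",f[:,:,::-1])
```

```text
at [505.9 281.1  32.2] yaxis deg 71.2 q [ 0.51  0.44 -0.38  0.75  0.    0.84] w 54.3 F [-0.2  0.5 -3.5] t 26.5
delta cm [ 0.01 -0.11 -8.78] turns [ 0.06  0.05 -0.1 ] [  0.09  -0.1  179.9 ]
```

View pics/x16wrist.png

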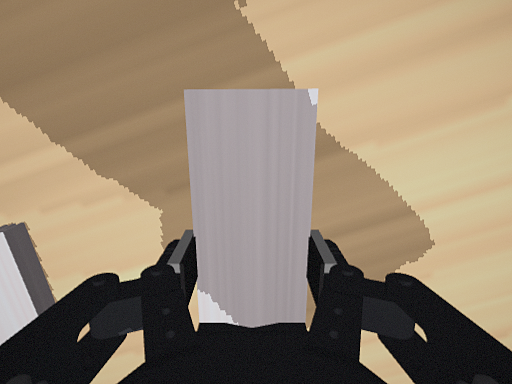

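View pics/x16scene.png

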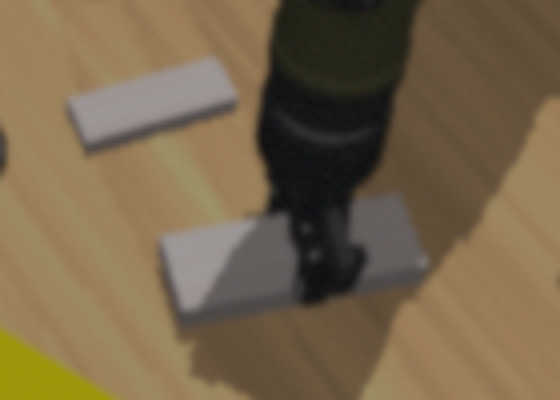

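Call:
{"api": "move_arm", "payload": {"delta_pos": [[0,0,-1],[0,0,-3],[0,0,-5.5],[0,0,-7.5],[0,0,-8.5],[0,0,-8.5]], "turn": [[0,0,0],[0,0,0],[0,0,0],[0,0,0],[0,0,0],[0,0,0]], "claw": [5,5,5,5,5,5]}}

```text
clock: 27.2
ee_pos: [506.4, 281.3, 118.1]
ee_rot: [0.513, 3.097, 0.003]
ft_force: [0.4, -0.2, -2.6]
grip_width: 54.3
```

Run:
```python
from h import *
np.set_printoptions(suppress=True,precision=2)
go([488,-10,118],91.3)
```

```text
at [506.4 281.3 118.1] yaxis deg 71.2 q [ 0.51  0.35 -0.29  0.93 -0.    0.84] w 54.3 F [ 0.4 -0.2 -2.6] t 27.2
delta cm [ -7.65 -28.17  -0.04] turns [  0.11   0.14 -20.1 ] [  0.2   -0.16 159.9 ]
```

Call:
{"api": "move_arm", "payload": {"delta_pos": [[-0.4,-1.4,0],[-1.1,-4.2,0],[-2.1,-7.8,0],[-3.2,-11.8,0],[-4.3,-15.8,0],[-5.4,-19.8,0],[-6.3,-23.3,0],[-7,-26,0],[-7.5,-27.6,0],[-7.6,-28.2,0]], "turn": [[0,0,-1],[0,0,-3],[0,0,-5.5],[0,0,-8.4],[0,0,-11.3],[0,0,-14],[0,0,-16.6],[0,0,-18.5],[0,0,-19.7],[0,0,-20.1]], "claw": [5,5,5,5,5,5,5,5,5,5]}}

```text
clock: 28.2
ee_pos: [485.3, -12.3, 115.3]
ee_rot: [0.032, -3.14, 0.0]
ft_force: [0.4, 0.2, -2.5]
grip_width: 54.5
```

Run:
```python
from h import *
np.set_printoptions(suppress=True,precision=2)
go([471,-297.3,118],111.4)
```

```text
at [485.3 -12.3 115.3] yaxis deg 91.2 q [-0.03  0.19 -0.51  0.87 -0.   -0.05] w 54.5 F [ 0.4  0.2 -2.5] t 28.2
delta cm [  2.02 -28.47  -0.26] turns [  0.01  -0.1  -20.22] [ -0.14  -0.01 159.78]
```

Call:
{"api": "move_arm", "payload": {"delta_pos": [[0.1,-1.4,0],[0.3,-4.2,0],[0.6,-7.8,-0.1],[0.9,-11.8,-0.1],[1.2,-15.8,-0.2],[1.4,-19.8,-0.2],[1.7,-23.3,-0.2],[1.9,-26,-0.2],[2,-27.8,-0.2],[2,-28.5,-0.2]], "turn": [[0,0,-1],[0,0,-3],[0,0,-5.5],[0,0,-8.4],[0,0,-11.3],[0,0,-14],[0,0,-16.6],[0,0,-18.5],[0,0,-19.7],[0,0,-20.2]], "claw": [5,5,5,5,5,5,5,5,5,5]}}

```text
clock: 29.2
ee_pos: [472.6, -297.0, 117.4]
ee_rot: [0.584, -3.086, -0.001]
ft_force: [-0.9, 1.3, -2.1]
grip_width: 54.3
```

Call:
{"api": "move_arm", "payload": {"delta_pos": [[0,0,0],[0,0,0],[0,0,0]], "turn": [[0,0,0],[0,0,0],[0,0,0]], "claw": [5,5,5]}}

```text
clock: 29.5
ee_pos: [472.8, -294.8, 118.1]
ee_rot: [0.588, -3.086, -0.001]
ft_force: [0.0, 0.6, -3.4]
grip_width: 54.1
```

Run:
```python
from h import *
np.set_printoptions(suppress=True,precision=2)
go([471,-297.3,22],111.4)
f,K,R,t=cam("wrist");np.savez("w17.npz",f=f,K=K,R=R,t=t)
a=np.radians(21.4);u=np.array([np.cos(a),np.sin(a),0]);v=np.array([-u[1],u[0],0])
g=f.copy()
for i,j in((-93,-41),(-93,41)):
  q=proj(K,R,t,np.array([471,-297.3,7])+i*u+j*v)[0];print(q);cv2.circle(g,tuple(int(x) for x in q.round()),2,(255,0,0),-1)
cv2.imwrite("pics/w17.png",g[:,:,::-1])
```

```text
at [ 472.8 -294.8  118.1] yaxis deg 111.6 q [-0.56  0.32 -0.34  0.92  0.   -0.93] w 54.1 F [ 0.   0.6 -3.4] t 29.5
delta cm [ 0.26 -0.18  9.61] turns [ 0.05 -0.01  0.16] [   0.01    0.08 -179.84]
[196.53  75.92]
[300.48  76.25]
```

View pics/w17.png

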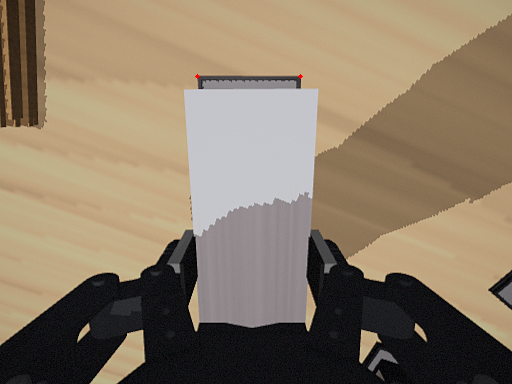

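Call:
{"api": "move_arm", "payload": {"delta_pos": [[0.25,-0.18,2],[0.25,-0.18,5],[0.25,-0.18,7.5],[0.25,-0.18,8.8],[0.25,-0.18,9.3],[0.25,-0.18,9.5],[0.25,-0.18,9.5],[0.25,-0.18,9.5]], "turn": [[0,0,0.2],[0,0,0.2],[0,0,0.2],[0,0,0.2],[0,0,0.2],[0,0,0.2],[0,0,0.2],[0,0,0.2]], "claw": [5,5,5,5,5,5,5,5]}}

```text
clock: 30.35
ee_pos: [472.0, -299.2, 24.4]
ee_rot: [-0.58, 3.086, -0.002]
ft_force: [0.2, -0.4, -2.3]
grip_width: 54.2
```

Call:
{"api": "move_arm", "payload": {"delta_pos": [[0,0,0.05],[0,0,0.1]], "turn": [[0,0,0],[0,0,0]], "claw": [5,5]}}

```text
clock: 30.55
ee_pos: [471.5, -299.0, 22.9]
ee_rot: [-0.58, 3.087, -0.001]
ft_force: [-0.4, 0.0, -2.6]
grip_width: 54.4
```

Call:
{"api": "move_arm", "payload": {"delta_pos": [[0,0,0.06],[0,0,0.12],[0,0,0.18]], "turn": [[0,0,0],[0,0,0],[0,0,0]], "claw": [5,5,5]}}

```text
clock: 30.85
ee_pos: [471.1, -298.8, 20.8]
ee_rot: [-0.58, 3.087, -0.0]
ft_force: [-1.9, 0.9, 5.9]
grip_width: 54.6
```

Call:
{"api": "move_arm", "payload": {"delta_pos": [[0,0,0],[0,0,0],[0,0,0],[0,0,-0.5],[0,0,-2],[0,0,-5],[0,0,-9],[0,0,-12],[0,0,-12]], "turn": [[0,0,0],[0,0,0],[0,0,0],[0,0,0],[0,0,0],[0,0,0],[0,0,0],[0,0,0],[0,0,0]], "claw": [5.8,6.4,6.8,6.8,6.8,6.8,7,8,8]}}

```text
clock: 31.75
ee_pos: [474.0, -300.5, 145.7]
ee_rot: [-0.579, 3.081, -0.009]
ft_force: [-0.1, -0.4, 0.9]
grip_width: 80.1
```

Call:
{"api": "move_arm", "payload": {"delta_pos": [[0,0,-5],[0,0,-8],[0,0,-8],[0,0,-8]], "turn": [[0,0,0],[0,0,0],[0,0,0],[0,0,0]], "claw": [8,8,8,8]}}

```text
clock: 32.15
ee_pos: [471.4, -298.8, 220.7]
ee_rot: [-0.58, 3.087, -0.001]
ft_force: [0.4, -0.8, -0.7]
grip_width: 80.4
```

Run:
```python
from h import *
for n in("wrist","top","scene"):
  f,K,R,t=cam(n); np.savez(f"e_{n}.npz",f=f,K=K,R=R,t=t)
  if n=="top": f=cv2.resize(f[110:290,210:430],None,fx=3.3,fy=3.3)
  if n=="scene": f=cv2.resize(f[80:270,120:320],None,fx=3,fy=3)
  cv2.imwrite(f"pics/e_{n}.png",f[:,:,::-1])
```

```text
(no output)
```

View pics/e_wrist.png

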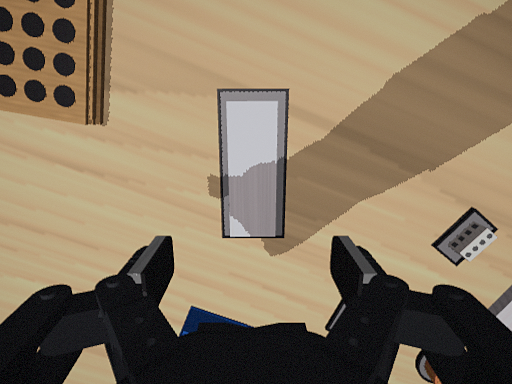

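View pics/e_top.png

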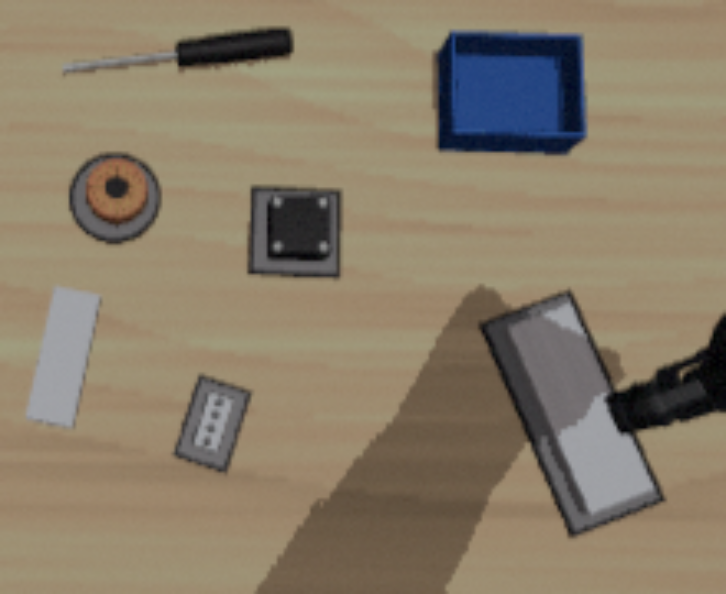

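View pics/e_scene.png

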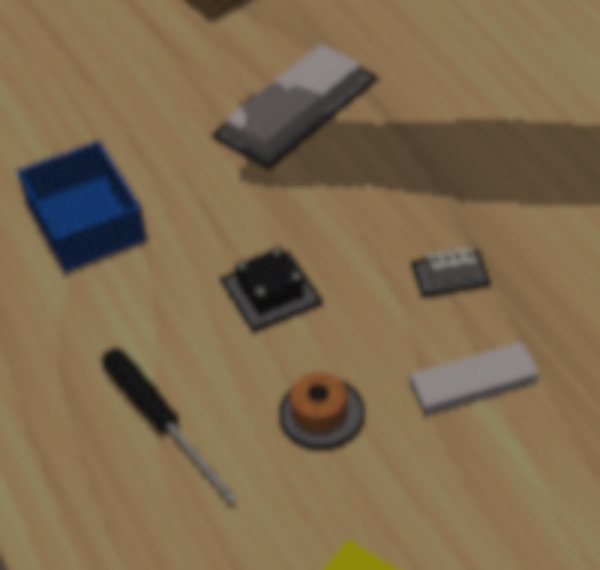

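Run:
```python
from h import *
np.set_printoptions(suppress=True,precision=1)
d=np.load("e_wrist.npz");K,R,t,f=d["K"],d["R"],d["t"],d["f"]
cv2.imwrite("pics/ez.png",cv2.resize(f[80:250,200:305],None,fx=3.5,fy=3.5,interpolation=2)[:,:,::-1])
s=plane(K,R,t,[(225.5,100.5),(279.5,100.5),(277.5,237),(228.5,237)],26);T=plane(K,R,t,[(217.5,88.5),(289,89),(285,238),(222,238)],7)
for q in(s,T): print(q.mean(0),np.linalg.norm(q-np.roll(q,1,0),axis=1))
# other views
d=np.load("e_top.npz");K,R,t=d["K"],d["R"],d["t"]
P=lambda uv,z: plane(K,R,t,np.array(uv)/3.3+[210-.35,110-.35],z)[:,:2]
print("choke",P([(117,187)],32),"tray",P([(115,197.5)],7),"relay",P([(277,202),(322,202),(322,247),(277,246)],32).mean(0))
print("sink",P([(512,319),(569,294),(649,493),(588,518)],26).mean(0),"tray",P([(482,322),(570,291),(664,500),(572,536)],7).mean(0))
```

```text
[ 471.8 -296.5   26. ] [161.4  58.6 161.3  60.7]
[ 470.1 -296.2    7. ] [185.2  81.2 184.6  82.7]
choke [[648.7  77.8]] tray [[646.3  80.1]] relay [619.1 -73.5]
sink [ 474.7 -297.5] tray [ 471.5 -297.6]
```

View pics/ez.png

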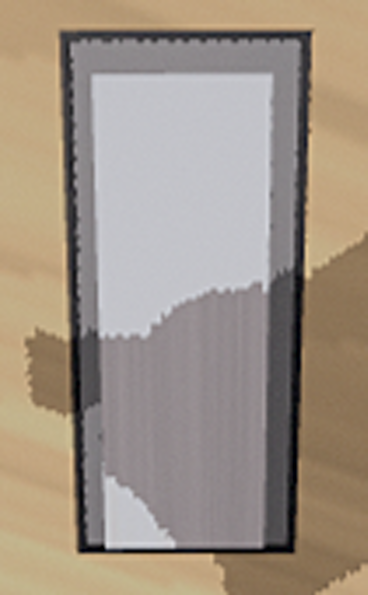

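```bash
python3 -c "
from bench import *
print(job_done())"
```

```text
the job is handed in; nothing more can be done
None
```

I took the pile apart from the top down (terminal block, relay, choke, heat sink). Each part was set down with light contact (about 5–7 N) in the tray of its own shape. The job was handed in at about 32 s and gave no verdict.

| Part | Offset of part centre from tray centre, last images |
|---|---|
| Terminal block | about 1 mm |
| Relay | under 2 mm |
| Choke | about 3.5 mm |
| Heat sink | about 2–3 mm |

- **Flatness:** all four look flat and upright in the final wrist, top and scene views.
- **Screwdriver and bin:** the arm never went near either one. The screwdriver's handle end is at the same pixel as at the start; I did not measure the bin again.
- **Disagreements:** the wrist and top cameras differed by 1–3 mm on some centres (for example 471.8 against 474.7 mm in x for the heat sink). The measured tool position was also off by 1–3 mm between moves. Both are far inside the 14 mm limit.
- **Other event:** I gripped the terminal block a second time, 3 mm higher, before lifting it, so that the fingertips would clear the tray rim.

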